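Put the two burners of the gas hob back together

TASK

The gas hob has been cleaned: put its two burners back together. From the drying mat, set each aluminium flame crown into the burner cup of its size and then each black cap on the crown of its size, every part dropped fully home, lying level and let go. Leave the jar lid and the sink strainer where they lie on the mat.

Things in the scene. Friction and masses are not known exactly. Their poses are not given: they have to be found in the camera images.
- burner_cup_large: The large burner's fixed aluminium cup on the black glass hob, brass jet in the middle: 53 mm across, mouth 46 mm, rim 14 mm above its origin, inner floor 3 mm up. Origin: centre of its underside, on the glass (8 mm above the worktop); z up. The cups are 215 mm apart, one nearer the robot; which is which varies, and the hob is left or right of the mat.
- burner_cup_small: The small burner's fixed aluminium cup on the black glass hob, brass jet in the middle: 39 mm across, mouth 32 mm, rim 14 mm above its origin, inner floor 3 mm up. Origin: centre of its underside, on the glass (8 mm above the worktop); z up. The cups are 215 mm apart, one nearer the robot; which is which varies, and the hob is left or right of the mat.
- crown_large: Loose aluminium flame crown, the larger of two, upright on the mat: slotted ring 58 mm across, from 10 to 24 mm above its origin (grip it there), open on top (45 mm across, 11 deep), on a 10 mm tall tapered spigot (29 mm across at the bottom, 37 above). Origin: centre of the spigot's underside; z up. Home, its ring lies on the cup's rim, origin 4 mm above the cup's.
- crown_small: Loose aluminium flame crown, the smaller of two, upright on the mat: slotted ring 42 mm across, from 10 to 24 mm above its origin (grip it there), open on top (31 mm across, 11 deep), on a 10 mm tall tapered spigot (19 mm across at the bottom, 25 above). Origin: centre of the spigot's underside; z up. Home, its ring lies on the cup's rim, origin 4 mm above the cup's.
- cap_large: Loose black enamelled burner cap, the larger of two, right side up on the mat: disc 64 mm across, from 6 to 15.5 mm above its origin (straight rim 7 to 13 mm), over a 6 mm tall tapered boss (26 mm across at the bottom, 35 above). Origin: centre of the boss's underside; z up. Home, the disc lies on the crown's ring, origin 18 mm above the crown's.
- cap_small: Loose black enamelled burner cap, the smaller of two, right side up on the mat: disc 47 mm across, from 6 to 15.5 mm above its origin (straight rim 7 to 13 mm), over a 6 mm tall tapered boss (17 mm across at the bottom, 23 above). Origin: centre of the boss's underside; z up. Home, the disc lies on the crown's ring, origin 18 mm above the crown's.
- jar_lid: Bystander: white jam-jar lid, 59 mm across, 9 mm high, among the burner parts. Origin: centre of its underside. The drying mat is fixed, flat, 320 x 250 mm, 4 mm thick; six things stand on it in two rows of three, about 90 mm apart along a row (roughly along x), the rows 120 mm apart.
- sink_strainer: Bystander: steel sink strainer basket with a black knob, flange 70 mm across, 36 mm high with the knob, on the mat among the burner parts. Origin: centre of its underside. (Beyond the mat lie the black pan supports, 68 mm high, and beyond the hob stands a 170 mm bottle; neither is in the way.)
Mind the look-alikes: they are no part of the job. Leave any blue, pink or purple look-alike of the cap_small alone.

How it is judged (in metres and radians):
At the end, for the whole second after the job is handed in: Each crown sits in the burner cup of its size (axes within 7 mm, its origin 1 to 7 mm above the cup's, tilted less than 0.06 rad) and each cap on the crown of its size (axes within 7 mm, its origin 15 to 21 mm above the crown's, tilted less than 0.06 rad), all released and at rest (horizontal distance between crown_large and burner_cup_large below 0.007 m and z of crown_large in the frame of burner_cup_large between 0.001 and 0.007 m and angle between each of crown_large, cap_large, crown_small, cap_small's own z axis and vertical below 0.06 rad and horizontal distance between cap_large and crown_large below 0.007 m and z of cap_large in the frame of crown_large between 0.015 and 0.021 m and linear speed of each of crown_large, cap_large, crown_small, cap_small below 0.02 m/s and horizontal distance between crown_small and burner_cup_small below 0.007 m and z of crown_small in the frame of burner_cup_small between 0.001 and 0.007 m and horizontal distance between cap_small and crown_small below 0.007 m and z of cap_small in the frame of crown_small between 0.015 and 0.021 m); the robot touches nothing.
It fails at once if the jam-jar lid is moved more than 30 mm (distance of jar_lid from where it was at the start of the episode above 0.03 m).
It fails at once if the sink strainer is moved more than 30 mm (distance of sink_strainer from where it was at the start of the episode above 0.03 m).
It also fails if it takes over 96 s, if anything falls off the work surface, if the arm or the gripper's body presses on something with over 40 N, if the wrist force passes 120 N, or if a joint passes its speed limit or range.

ROBOT

A 6-joint arm with a two-finger parallel gripper is mounted at the origin on the work surface. World frame = base frame: x ahead of the robot, y to its left, z up, the work surface at z = 0. Lengths are in m, angles in degrees, forces in N, time in s.
With the tool pointing down it reaches from about 0.325 to 0.9 m from the base axis. Payload 6.1 kg.
Tool frame: the origin (TCP) lies on the centre line of the jaws, within the pads' length; the fingertips stand 8 mm ahead of it and the grasp point (between the pads) lies 11 mm behind it; z points along the fingers, y is the line along which they close (so a half turn about z gives the same grasp; the last joint's range is limited). The gripper opens to 85 mm and grips with 20 to 120 N. Pads are 22 mm wide; open, the fingers measure 114 mm over their backs; the gripper's body (76 mm by 85 mm) begins 54 mm behind the grasp point. The pads swing forward as they close: fully open they stand 13 mm farther back than shut.
Start: joints at [-72.313, 12.628, 87.462, -0, 79.91, -7.225], TCP at [0.263, -0.567, 0.199] pointing down, gripper open.
Joint ranges: [-170.65, 170.65], [-52.31, 119.04], [5.05, 147.46], [-71.25, 251.25], [11.57, 151.72], [-153.62, 153.62]. Speed limits (degrees/s): [147.25, 147.25, 172.46, 180, 180, 180].

INTERFACE

Orientations are given as a 3x3 rotation matrix whose columns are the frame's x, y, z axes.
In Python, from station import env, optics, recognise, cut_out, landmark_of gives the robot as it stands.
- The arm moves only by the tool step_arm, never from a script. Its argument "moves" is a list of rows, each a list of 7 numbers: the finger opening in cm, from 0 to 8.54, then the shift along the tool's x, y, z in cm, then the turn, a rotation vector about the tool's x, y, z in units of 8 degrees (1.0 is 8 degrees). A call has 1 to 8 rows; each row is the pose to reach, as a shift and turn from the pose commanded when the call began, along the tool's axes at that moment; what a row does not reach only later rows make up. A row lasts 1/10 s, in which the tool goes at most 50 mm and 8.59 degrees, less where a joint would pass 70% of its speed; a pose out of reach is approached as far as the arm can. A call with a gripper value outside its range is refused whole. The fingers move at their own pace and stop on an object; "squeeze" is the grip in N (left out, the last holds). Time passes only in rows, so rows that repeat a pose let the fingers close. It gives the time, the measured TCP pose, the force, the opening and the grip force at its end, in the units of the state.
- env.read_state(): the state, without advancing time (a new reading comes with each control period).
- optics.get_image(name): name is "scene" or "top"; returns a dict with "image" (420x560x3 uint8, red, green, blue), "intrinsics" (3x3 intrinsics, pixels), "k1" (the pictures are not rectified: a ray, as slopes to the right and down, at radius r is drawn at 1 + k1 r^2 times it, then the intrinsics apply), "R" (3x3) and "t" (3): a world point X has camera coordinates R X + t. Camera axes: x right, y down, z forward; pixel columns grow to the right and rows downward; lengths in m; the calibration is good to about 2 mm. A picture is of the moment at which its call begins. There is no depth.
- env.job_done(): hands the job in; it is judged then, once.
Trained networks look in a picture, given as the dict that the camera call returned (one of the last four; its "shot" number tells which), for a name from the list of things; names that differ only in an ending like _2 or _b are one class to them, and where a whole thing is asked for, a point or a joint stands for the part that bears it (a point fixed in the world has none). Each returns a list of dicts, best first, with "confidence" (0 to 1); they miss things now and then, are a little off and sometimes report something else, mostly with a low value. They report only what shows in the picture. A call takes as long as a camera call. They do not tell look-alikes from the thing itself.
- recognise(name, picture): "location" ([x, y, z] in m, in world coordinates, good to about 4 mm: the middle of the surface that is visible of it).
- cut_out(name, picture): "pixels" (420x560 bool, what is visible of it).
- landmark_of(name, picture): "location" ([x, y, z] in m, in world coordinates, good to about 4 mm: a listed point, or the origin of a listed thing).
The state is a dict: "t": time; "joints": joint angles; "dq": joint speeds; "effort": joint torques, N m; "position": TCP position; "ee_rot": TCP orientation; "contact_force": force on the tool from outside, world axes, zero at the start; "ft_torque": the same for the moment, N m; "width": finger opening in m; "grip_force": force on a finger pad.
Only numpy, scipy, OpenCV 4.12 (cv2) and the standard library are available. Lean on these libraries where they do the work, as an engineer would, in place of code of your own. Each camera call takes 0.05 s, during which the arm holds its last target. There are 200 camera calls.

## Working session

There is one attempt and no reset: what is moved stays moved. The work goes in short steps, Python scripts to look and compute and a tool call to move; the robot and the scene stay as the last step left them, time stands still between calls to the robot, and variables do not carry over. Pictures are saved under pics/ and viewed, at most 14 in all, crops included, and the job is handed in when it is done.

Besides the shell and the picture viewer there is one more tool, called by a JSON object that holds its "method" and its "body", one argument or row to a line. step_arm: Moves the arm, as the interface text tells. Its arguments: {"type":"object","properties":{"moves":{"type":"array"},"squeeze":{"type":"number"}},"required":["moves"]}

```bash
mkdir -p pics; ls; python3 - <<'E'
from station import env, optics
import cv2
s=env.read_state(); print(s['t'],s['position'],s['ee_rot'],s['width'])
for n in("scene","top"):
    p=optics.get_image(n); cv2.imwrite(f'pics/{n}0.png',p['image'][:,:,::-1]); print(n,p['intrinsics'],p['k1'],p['R'],p['t'])
E
```

```text
pics
0.0 [ 0.26303696 -0.56621588  0.19830279] [[ 9.06955343e-01  4.21226342e-01 -6.11903217e-04]
 [ 4.21226728e-01 -9.06953499e-01  1.84206612e-03]
 [ 2.20959009e-04 -1.92842170e-03 -9.99998116e-01]] 0.0852280481896243
scene [[466.12534561   0.         277.37951566]
 [  0.         466.12534561 206.18403858]
 [  0.           0.           1.        ]] 0.03451221341593234 [[-0.1377729   0.99028394 -0.01887726]
 [ 0.5348606   0.05834408 -0.84292355]
 [-0.83363227 -0.12622873 -0.53770209]] [ 0.07247964 -0.26221143  1.62439664]
top [[505.48430727   0.         280.87053823]
 [  0.         505.48430727 210.5532488 ]
 [  0.           0.           1.        ]] 0.014572105533269819 [[-0.0243844  -0.99951585  0.0193255 ]
 [-0.9939469   0.02216808 -0.10760172]
 [ 0.10712121 -0.02183232 -0.99400624]] [0.02469467 0.59239694 0.91136135]
```

View pics/top0.png

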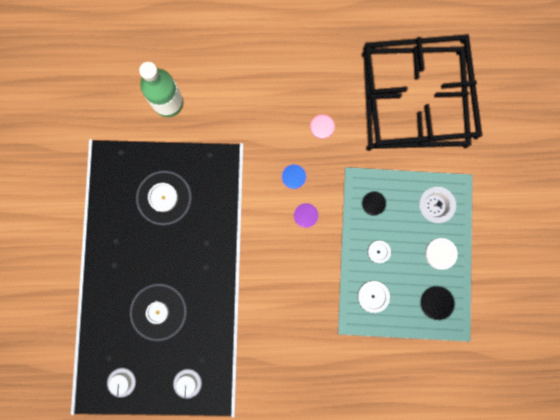

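View pics/scene0.png

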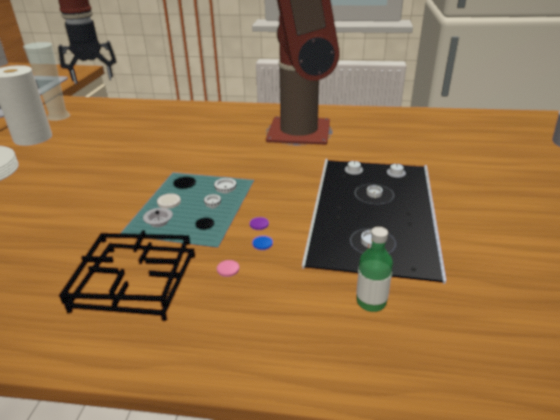

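The top view shows these:
- **Mat:** small cap (374,203), strainer (438,204), small crown (379,252), jar lid (442,254), large crown (374,297), large cap (438,303).
- **Hob:** large cup (163,197), small cup (157,313).

Possible confusions:
- **Small cap:** pink (322,126), blue (294,176) and purple (306,215) discs off the mat. I choose the black one at (374,203).
- **Large cap:** only the other black disc, at (438,303).
- **Crowns:** white lid (442,254) and strainer (438,204).

```bash
cat > h.py <<'E'
import numpy as np, cv2
from station import env, optics, recognise, cut_out, landmark_of
def world(p,uv,z):
    K=p['intrinsics'];R=p['R'];t=p['t']
    d=np.array([(uv[0]-K[0,2])/K[0,0],(uv[1]-K[1,2])/K[1,1]]);s=d.copy()
    for _ in range(10): s=d/(1+p['k1']*(s@s))
    c=-R.T@t; r=R.T@np.array([*s,1]); return c+r*(z-c[2])/r[2]
def blob(m):   # centre of the outline's ellipse
    c=max(cv2.findContours(m.astype('uint8'),cv2.RETR_EXTERNAL,cv2.CHAIN_APPROX_NONE)[0],key=cv2.contourArea)
    return cv2.fitEllipse(cv2.convexHull(c))
E
python3 - <<'E'
from h import *
Z=dict(cap_large=.015,cap_small=.015,crown_large=.026,crown_small=.026,burner_cup_large=.022,burner_cup_small=.022,jar_lid=.012,sink_strainer=.008)
P={n:optics.get_image(n) for n in('top','scene')}
for n,z in Z.items():
  for k,p in P.items():
    for r in cut_out(n,p)[:2]:
        if r['confidence']<.3: continue
        (u,v),ax,_=blob(r['pixels']); w=world(p,(u,v),z)
        d=np.linalg.norm(world(p,(u+max(ax)/2,v),z)-w)*2
        print(n,k,round(r['confidence'],2),round(u,1),round(v,1),w[:2].round(4),'diam',d.round(4))
im=P['top']['image'][150:350,325:485]
cv2.imwrite('pics/crop.png',cv2.resize(im,None,fx=3,fy=3,interpolation=cv2.INTER_CUBIC)[:,:,::-1])
E
```

```text
cap_large top 0.76 437.2 302.4 [ 0.4153 -0.2776] diam 0.0668
cap_large scene 0.62 184.1 182.5 [ 0.4208 -0.2768] diam 0.0624
cap_small top 0.97 321.2 126.9 [ 0.7558 -0.0716] diam 0.0445
cap_small top 0.84 305.2 215.1 [ 0.5848 -0.0355] diam 0.0475
cap_small scene 0.81 262.2 242.6 [ 0.6703 -0.0144] diam 0.0433
cap_small scene 0.54 227.7 268.1 [ 0.7666 -0.0724] diam 0.046
crown_large top 0.63 372.9 295.7 [ 0.4313 -0.1556] diam 0.062
crown_large scene 0.63 224.7 185.5 [ 0.4435 -0.1547] diam 0.058
crown_small top 0.56 378.1 251.8 [ 0.512  -0.1689] diam 0.0432
crown_small top 0.48 441.1 253.2 [ 0.5066 -0.2866] diam 0.0598
crown_small scene 0.56 212.1 200.9 [ 0.5243 -0.1686] diam 0.0461
burner_cup_large top 0.77 162.1 196.9 [0.6246 0.2333] diam 0.0559
burner_cup_large top 0.71 437.5 302.6 [ 0.4157 -0.2759] diam 0.0642
burner_cup_large scene 0.52 366.9 238.7 [0.6379 0.2199] diam 0.0333
burner_cup_small top 0.65 156.4 311.9 [0.412  0.2434] diam 0.0409
burner_cup_small scene 0.43 374.2 191.5 [0.4264 0.2434] diam 0.0401
jar_lid top 0.93 441.1 253.4 [ 0.5064 -0.2914] diam 0.0617
jar_lid scene 0.51 169.4 201.6 [ 0.5179 -0.2863] diam 0.0607
sink_strainer top 0.93 437.6 204.2 [ 0.601  -0.2916] diam 0.0724
sink_strainer scene 0.73 157.6 217.6 [ 0.5881 -0.2933] diam 0.073
```

View pics/crop.png

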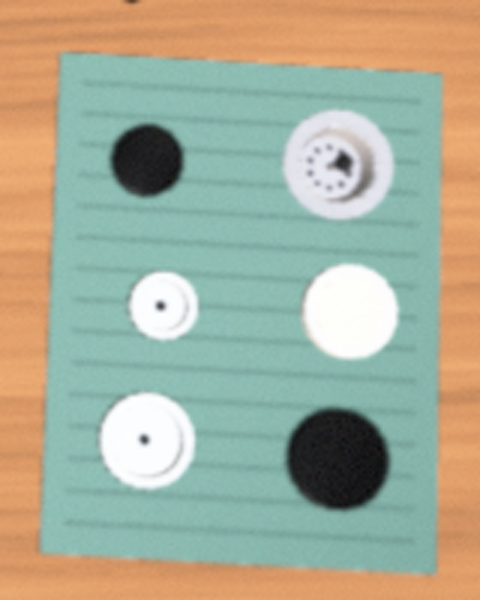

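The crop confirms my choices: the small black cap, small crown and large crown are in the left column. The strainer, lid and large cap are in the right. Next I segment them by colour for finer centres.

```bash
cat >> h.py <<'E'
def spot(p,uv,z,dark,rad=24,th=None):
    g=p['image'].astype(int); u,v=map(int,uv)
    m=(g.max(2)<80) if dark else (g.min(2)>(th or 165))
    k=np.zeros(m.shape,'uint8'); cv2.circle(k,(u,v),rad,1,-1)
    (a,b),ax,_=blob(m&(k>0)); w=world(p,(a,b),z)
    return w[:2].round(4),(round(a,1),round(b,1)),(np.linalg.norm(world(p,(a+sum(ax)/4,b),z)-w)*2).round(4)
E
python3 - <<'E'
from h import *
p=optics.get_image('top')
for n,uv,z,d in [('cap_small',(374,203),.014,1),('cap_large',(438,303),.015,1),('crown_small',(379,252),.026,0),('crown_large',(374,297),.026,0),('cup_large',(163,197),.022,0),('cup_small',(157,313),.022,0)]:
    print(n,*spot(p,uv,z,d),spot(p,uv,z,d,th=130)[0])
E
```

```text
cap_small [ 0.6053 -0.1672] (373.7, 203.0) 0.0437 [ 0.6053 -0.1672]
cap_large [ 0.4151 -0.2775] (437.1, 302.6) 0.062 [ 0.4151 -0.2775]
crown_small [ 0.5123 -0.1709] (379.2, 251.6) 0.0439 [ 0.5115 -0.1705]
crown_large [ 0.4297 -0.157 ] (373.8, 296.6) 0.0601 [ 0.4289 -0.1574]
cup_large [0.6248 0.2336] (161.9, 196.8) 0.0532 [0.6249 0.2335]
cup_small [0.411  0.2436] (156.3, 312.5) 0.0394 [0.4111 0.2437]
```

{"method": "step_arm", "body": {
  "moves": [
    [7.5, 32.4, -30.1, 0, 0, 0, 3.11],
    [7.5, 32.4, -30.1, 0, 0, 0, 3.11],
    [7.5, 32.4, -30.1, 0, 0, 0, 3.11],
    [7.5, 32.4, -30.1, 0, 0, 0, 3.11],
    [7.5, 32.4, -30.1, 0, 0, 0, 3.11],
    [7.5, 32.4, -30.1, 0, 0, 0, 3.11],
    [7.5, 32.4, -30.1, 0, 0, 0, 3.11],
    [7.5, 32.4, -30.1, 0, 0, 0, 3.11]
  ],
  "squeeze": 30
}}

```text
t: 1.85
position: [0.4148, -0.1947, 0.1998]
ee_rot: [[1.0, 0.0, 0.001], [0.0, -1.0, -0.001], [0.001, 0.001, -1.0]]
contact_force: [1.0, -0.8, -0.3]
width: 0.0752
grip_force: 0.0
```

{"method": "step_arm", "body": {
  "moves": [
    [7.5, 0, 0, 0, 0, 0, 0],
    [7.5, 0, 0, 0, 0, 0, 0]
  ]
}}

```text
t: 2.05
position: [0.4148, -0.1957, 0.1997]
ee_rot: [[1.0, 0.004, 0.0], [0.004, -1.0, -0.001], [0.0, 0.001, -1.0]]
contact_force: [-0.5, 0.6, 0.1]
width: 0.0748
grip_force: 0.0
```

{"method": "step_arm", "body": {
  "moves": [
    [7.5, 1.5, -3.8, 0, 0, 0, 0],
    [7.5, 1.5, -3.8, 5, 0, 0, 0],
    [7.5, 1.5, -3.8, 10, 0, 0, 0],
    [7.5, 1.5, -3.8, 14, 0, 0, 0],
    [7.5, 1.5, -3.8, 14, 0, 0, 0],
    [7.5, 1.5, -3.8, 14, 0, 0, 0]
  ]
}}

```text
t: 2.65
position: [0.4288, -0.1597, 0.0597]
ee_rot: [[1.0, -0.001, -0.001], [-0.001, -1.0, 0.0], [-0.001, -0.0, -1.0]]
contact_force: [0.9, -0.2, 0.4]
width: 0.0748
grip_force: 0.0
```

```bash
python3 - <<'E'
from h import *
p=optics.get_image('top');q=optics.get_image('scene')
f=lambda im:cv2.resize(im,(480,480),interpolation=cv2.INTER_CUBIC)[:,:,::-1]
a=p['image'][220:380,300:460];b=q['image'][110:230,160:280]
cv2.imwrite('pics/g1.png',cv2.resize(np.hstack([f(a),f(b)]),(800,400)))
E
```

```text
(no output)
```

View pics/g1.png

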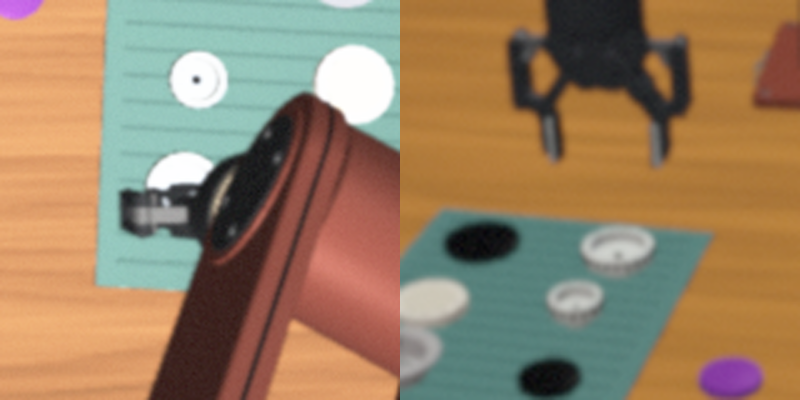

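```bash
cat >> h.py <<'E'
def proj(p,X):
    c=p['R']@np.array(X)+p['t']; s=c[:2]/c[2]; s=s*(1+p['k1']*(s@s)); return (p['intrinsics'][:2,:2]@s+p['intrinsics'][:2,2]).round(1)
E
python3 - <<'E'
from h import *
s=env.read_state(); print(s['t'],s['position'],s['joints'])
for n in('top','scene'):
    p=optics.get_image(n); x,y,z=s['position']
    print(n,[proj(p,(x,y+d,z)) for d in(-.0375,0,.0375)], proj(p,(.4297,-.157,.026)))
E
```

```text
2.75 [ 0.43112206 -0.16048051  0.06207214] [-3.02498882e+01 -1.80283414e+00  1.18715005e+02 -7.31699713e-03
  6.28456354e+01  5.98017446e+01]
top [array([400.8, 296.5]), array([379.8, 297. ]), array([358.7, 297.5])] [373.8 296.6]
scene [array([209. , 170.7]), array([222.6, 171.4]), array([236.3, 172.1])] [225.1 182.9]
```

```bash
python3 - <<'E'
from h import *
p=optics.get_image('top');q=optics.get_image('scene')
f=lambda im:cv2.resize(im,(480,480),interpolation=cv2.INTER_CUBIC)
a=p['image'][220:380,300:460].copy();b=q['image'][110:230,160:280].copy()
s=env.read_state();X=s['position'];print(s['t'],X,s['width'])
a,b=f(a),f(b)
for im,pp,o,k in((a,p,(300,220),3),(b,q,(160,110),4)):
    for d in(-.0375,0,.0375): cv2.circle(im,tuple(int(c) for c in (proj(pp,X+[0,d,0])-o)*k),4,(255,0,0),-1)
cv2.imwrite('pics/g2.png',cv2.resize(np.hstack([a,b]),(800,400))[:,:,::-1])
E
```

```text
2.95 [ 0.43078032 -0.15950077  0.06145403] 0.0750077539791063
```

View pics/g2.png

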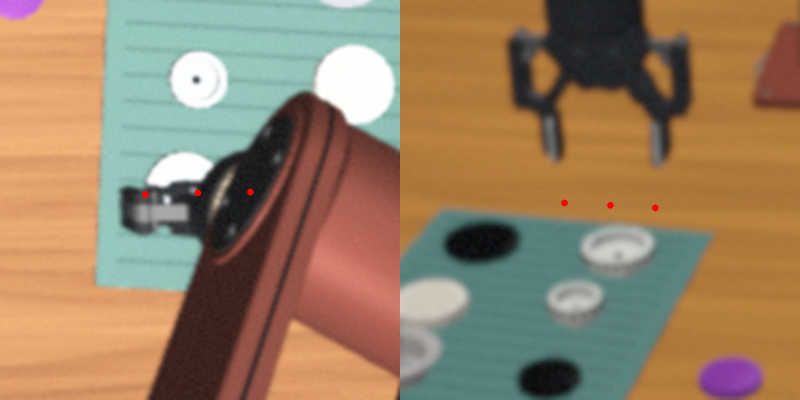

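```bash
python3 - <<'E'
from h import *
p=optics.get_image('top');q=optics.get_image('scene')
for n,uv in(('-y',(206,158)),('+y',(238,158))):
    print(n,[(z,world(q,uv,z)[:2].round(3)) for z in(.05,.06,.07,.08,.09,.1,.11)])
print([(z,world(p,(364,305),z)[:2].round(3)) for z in(.05,.07,.09,.11)])
E
```

```text
-y [(0.05, array([ 0.334, -0.234])), (0.06, array([ 0.354, -0.228])), (0.07, array([ 0.373, -0.221])), (0.08, array([ 0.392, -0.215])), (0.09, array([ 0.412, -0.209])), (0.1, array([ 0.431, -0.202])), (0.11, array([ 0.451, -0.196]))]
+y [(0.05, array([ 0.325, -0.142])), (0.06, array([ 0.344, -0.137])), (0.07, array([ 0.364, -0.132])), (0.08, array([ 0.383, -0.127])), (0.09, array([ 0.403, -0.122])), (0.1, array([ 0.422, -0.118])), (0.11, array([ 0.442, -0.113]))]
[(0.05, array([ 0.417, -0.134])), (0.07, array([ 0.418, -0.13 ])), (0.09, array([ 0.42 , -0.127])), (0.11, array([ 0.422, -0.123]))]
```

The fingertips show at about (206,158) and (238,158) in the scene view. That is about 3 cm higher than the pose readout predicts, so I will step down part way and compare.

{"method": "step_arm", "body": {
  "moves": [
    [7.5, 0, 0, 1, 0, 0, 0],
    [7.5, 0, 0, 2, 0, 0, 0],
    [7.5, 0, 0, 2, 0, 0, 0],
    [7.5, 0, 0, 2, 0, 0, 0]
  ]
}}

```text
t: 3.45
position: [0.4286, -0.158, 0.0385]
ee_rot: [[1.0, 0.001, -0.002], [0.001, -1.0, 0.001], [-0.002, -0.001, -1.0]]
contact_force: [0.3, 0.2, 0.8]
width: 0.0747
grip_force: 0.0
```

```bash
python3 - <<'E'
from h import *
p=optics.get_image('top');q=optics.get_image('scene')
s=env.read_state();X=s['position'];print(s['t'],X,s['width'],s['joints'])
f=lambda im:cv2.resize(im,(480,480),interpolation=cv2.INTER_CUBIC)
a,b=f(p['image'][220:380,300:460]),f(q['image'][110:230,160:280])
for im,pp,o,k in((a,p,(300,220),3),(b,q,(160,110),4)):
    for d in(-.0375,0,.0375): cv2.circle(im,tuple(int(c) for c in (proj(pp,X+[0,d,0])-o)*k),4,(255,0,0),-1)
cv2.imwrite('pics/g3.png',cv2.resize(np.hstack([a,b]),(800,400))[:,:,::-1])
E
```

```text
3.55 [ 0.42934312 -0.15844765  0.03930923] 0.07484240787423256 [-3.01461144e+01  2.31466532e-01  1.19558825e+02  3.35966070e-04
  6.02259081e+01  5.98175749e+01]
```

View pics/g3.png

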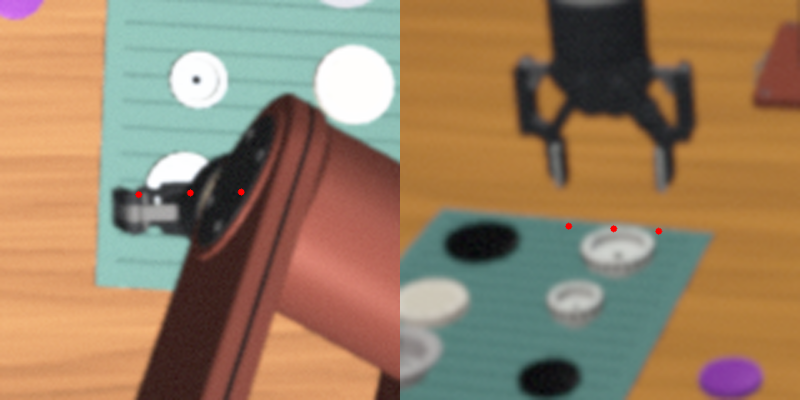

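```bash
python3 - <<'E'
from h import *
p=optics.get_image('top');q=optics.get_image('scene')
print('bottle top',world(p,(149,71),.17),world(q,(379,232),.17))
print('tips',[ (z,world(q,(207,165.5),z)[:2].round(3),world(q,(239,166),z)[:2].round(3)) for z in(.03,.05,.06,.07,.08)])
for z in(.05,.1,.15): print(z,proj(p,(.429,-.158+.045,z)))
E
```

```text
bottle top [0.81107869 0.22292927 0.17      ] [0.81864207 0.22463295 0.17      ]
tips [(0.03, array([ 0.342, -0.231]), array([ 0.336, -0.138])), (0.05, array([ 0.38 , -0.219]), array([ 0.373, -0.129])), (0.06, array([ 0.398, -0.213]), array([ 0.392, -0.124])), (0.07, array([ 0.417, -0.207]), array([ 0.411, -0.119])), (0.08, array([ 0.435, -0.201]), array([ 0.429, -0.115]))]
0.05 [352.1 298.4]
0.1 [356.8 300.4]
0.15 [362.  302.5]
```

The cameras agree with each other and with the bottle's height, so I will go to the nominal grasp height and let the fingers settle the matter by feel.

{"method": "step_arm", "body": {
  "moves": [
    [7.5, 0, 0, 1, 0, 0, 0],
    [7.5, 0, 0, 2, 0, 0, 0],
    [7.5, 0, 0, 2, 0, 0, 0],
    [5.4, 0, 0, 2, 0, 0, 0],
    [5.4, 0, 0, 2, 0, 0, 0],
    [5.4, 0, 0, 2, 0, 0, 0],
    [5.4, 0, 0, 2, 0, 0, 0]
  ]
}}

```text
t: 4.35
position: [0.4296, -0.1586, 0.0197]
ee_rot: [[1.0, 0.001, 0.001], [0.001, -1.0, -0.0], [0.001, 0.0, -1.0]]
contact_force: [0.7, 0.5, -0.7]
width: 0.0539
grip_force: 0.0
```

```bash
python3 - <<'E'
from h import *
p=optics.get_image('top');q=optics.get_image('scene')
s=env.read_state();X=s['position'];print(s['t'],X,s['width'],s['joints'])
f=lambda im:cv2.resize(im,(480,480),interpolation=cv2.INTER_CUBIC)
a,b=f(p['image'][220:380,300:460]),f(q['image'][110:230,160:280])
for im,pp,o,k in((a,p,(300,220),3),(b,q,(160,110),4)):
    for d in(-.0375,0,.0375): cv2.circle(im,tuple(int(c) for c in (proj(pp,X+[0,d,0])-o)*k),4,(255,0,0),-1)
cv2.imwrite('pics/g4.png',cv2.resize(np.hstack([a,b]),(800,400))[:,:,::-1])
E
```

```text
4.45 [ 0.4295482  -0.15858173  0.01965313] 0.05423350635007115 [-3.01485056e+01  2.22021573e+00  1.20077338e+02  1.43392508e-03
  5.76744834e+01  5.98200136e+01]
```

View pics/g4.png

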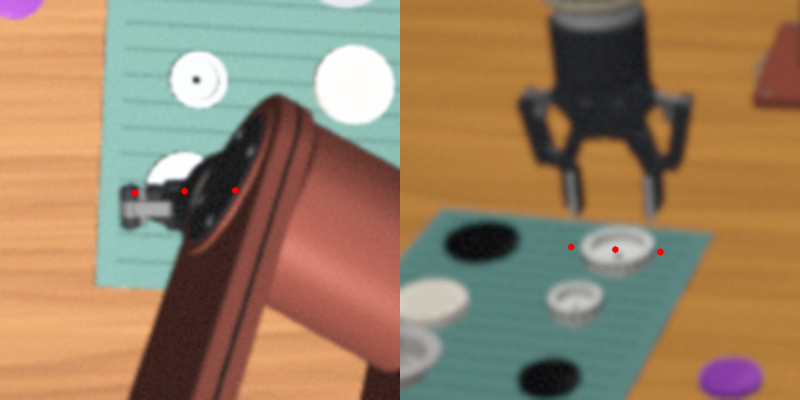

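The fingers closed on air at a nominal height of 0.02, and the tips show at about (211,174) and (235,174) in the scene view. So the real tips are about 33 mm above the readout, with x off by about -3 mm. I will work with that offset and confirm by touch.

{"method": "step_arm", "body": {
  "moves": [
    [7.5, 0.2, -0.1, 0, 0, 0, 0],
    [7.5, 0.2, -0.1, 0, 0, 0, 0],
    [7.5, 0.2, -0.1, 1, 0, 0, 0],
    [7.5, 0.2, -0.1, 2, 0, 0, 0],
    [7.5, 0.2, -0.1, 2.5, 0, 0, 0],
    [7.5, 0.2, -0.1, 3, 0, 0, 0],
    [7.5, 0.2, -0.1, 3.3, 0, 0, 0],
    [7.5, 0.2, -0.1, 3.3, 0, 0, 0]
  ]
}}

```text
t: 5.25
position: [0.431, -0.1573, -0.0142]
ee_rot: [[1.0, 0.0, -0.001], [0.0, -1.0, 0.001], [-0.001, -0.001, -1.0]]
contact_force: [-0.7, 0.3, 0.5]
width: 0.075
grip_force: 0.0
```

{"method": "step_arm", "body": {
  "moves": [
    [5.4, 0, 0, 0.2, 0, 0, 0],
    [5.4, 0, 0, 0.2, 0, 0, 0],
    [5.4, 0, 0, 0.2, 0, 0, 0],
    [5.4, 0, 0, 0.2, 0, 0, 0],
    [5.4, 0, 0, 0.2, 0, 0, 0]
  ]
}}

```text
t: 5.75
position: [0.4317, -0.1577, -0.0151]
ee_rot: [[1.0, 0.001, 0.001], [0.001, -1.0, -0.0], [0.001, 0.0, -1.0]]
contact_force: [-2.0, 0.8, 4.8]
width: 0.0562
grip_force: 31.6
```

```bash
cat >> h.py <<'E'
def look(name,to,so,h=120):  # to, so: top-left of square crops
    p=optics.get_image('top');q=optics.get_image('scene')
    f=lambda im:cv2.resize(im,(400,400),interpolation=cv2.INTER_CUBIC)
    g=lambda P,o:f(P['image'][o[1]:o[1]+h,o[0]:o[0]+h])
    cv2.imwrite(f'pics/{name}.png',np.hstack([g(p,to),g(q,so)])[:,:,::-1])
    s=env.read_state();print(s['t'],s['position'],s['width'],s['grip_force'],s['contact_force']); return p,q
E
python3 - <<'E'
from h import *
look('g5',(320,240),(160,110))
E
```

```text
5.85 [ 0.43169214 -0.15766777 -0.0150676 ] 0.056232209680958635 31.618189495056868 [-0.7879377   0.84296371  6.06892945]
```

View pics/g5.png

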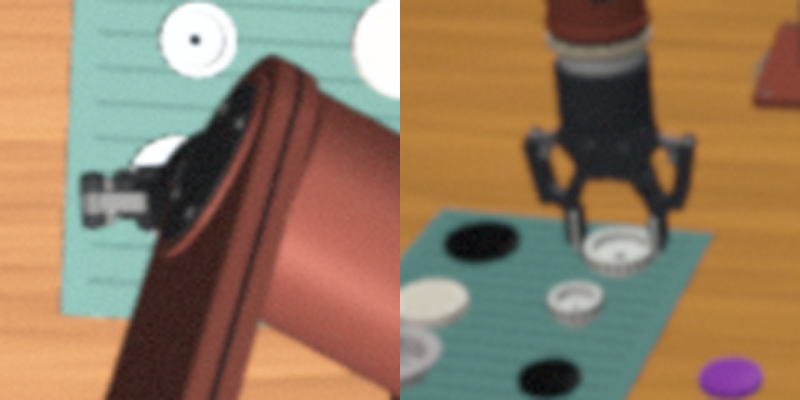

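{"method": "step_arm", "body": {
  "moves": [
    [5.2, 0, 0, -0.5, 0, 0, 0],
    [5.2, 0, 0, -2, 0, 0, 0],
    [5.2, 0, 0, -5, 0, 0, 0],
    [5.2, 0, 0, -8, 0, 0, 0],
    [5.2, 0, 0, -8, 0, 0, 0],
    [5.2, 0, 0, -8, 0, 0, 0]
  ],
  "squeeze": 40
}}

```text
t: 6.45
position: [0.4318, -0.1577, 0.0649]
ee_rot: [[1.0, 0.001, 0.002], [0.001, -1.0, -0.001], [0.002, 0.001, -1.0]]
contact_force: [-0.2, 0.8, -1.2]
width: 0.0555
grip_force: 42.7
```

```bash
python3 - <<'E'
from h import *
look('g6',(320,240),(180,90),80)
E
```

```text
6.55 [ 0.43039086 -0.15691117  0.06321111] 0.05592209330950336 42.71584555506706 [-0.7253332   0.17431358  0.18356129]
```

View pics/g6.png

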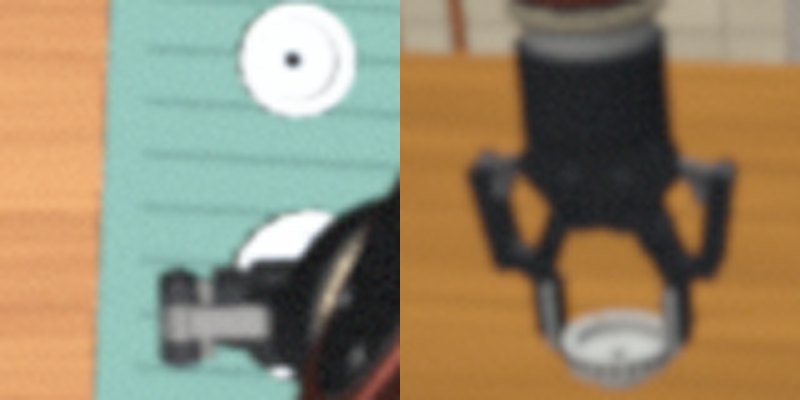

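```bash
python3 - <<'E'
from h import *
p=optics.get_image('top');q=optics.get_image('scene')
for z in(.10,.107,.115): print(world(p,(375,298.5),z).round(4),world(q,(223,157.5),z).round(4))
E
```

```text
[ 0.4313 -0.1442  0.1   ] [ 0.4236 -0.158   0.1   ]
[ 0.4318 -0.1428  0.107 ] [ 0.4373 -0.1541  0.107 ]
[ 0.4324 -0.1412  0.115 ] [ 0.4529 -0.1497  0.115 ]
```

{"method": "step_arm", "body": {
  "moves": [
    [5.2, 19.3, -39.1, 0, 0, 0, 0],
    [5.2, 19.3, -39.1, 0, 0, 0, 0],
    [5.2, 19.3, -39.1, 0, 0, 0, 0],
    [5.2, 19.3, -39.1, 0, 0, 0, 0],
    [5.2, 19.3, -39.1, 0, 0, 0, 0],
    [5.2, 19.3, -39.1, 0, 0, 0, 0],
    [5.2, 19.3, -39.1, 0, 0, 0, 0],
    [5.2, 19.3, -39.1, 0, 0, 0, 0]
  ]
}}

```text
t: 7.45
position: [0.6078, 0.2032, 0.0627]
ee_rot: [[1.0, 0.001, -0.002], [0.001, -1.0, -0.001], [-0.002, 0.001, -1.0]]
contact_force: [-0.0, -0.5, 0.0]
width: 0.0559
grip_force: 42.8
```

```bash
python3 - <<'E'
from h import *
s=env.read_state();print((np.array([.6255,.2336,.03])-s['position']).round(4),s['width'])
E
```

```text
[ 0.0177  0.0304 -0.0327] 0.05593714840019723
```

{"method": "step_arm", "body": {
  "moves": [
    [5.2, 1.75, -3.05, 0, 0, 0, 0],
    [5.2, 1.75, -3.05, 1.5, 0, 0, 0],
    [5.2, 1.75, -3.05, 2.5, 0, 0, 0],
    [5.2, 1.75, -3.05, 2.5, 0, 0, 0],
    [5.2, 1.75, -3.05, 2.5, 0, 0, 0]
  ]
}}

```text
t: 7.95
position: [0.6244, 0.2303, 0.0381]
ee_rot: [[1.0, -0.001, -0.003], [-0.001, -1.0, -0.001], [-0.003, 0.001, -1.0]]
contact_force: [-0.3, 0.0, -0.5]
width: 0.0556
grip_force: 42.8
```

```bash
python3 - <<'E'
from h import *
p,q=look('c1',(120,160),(320,180),80)
print(proj(p,(.6248,.2336,.022)),proj(q,(.6248,.2336,.022)))
E
```

```text
8.05 [0.62578468 0.23078153 0.03980099] 0.05555949293824667 42.79115315526724 [ 0.34433679  0.7223548  -1.11906326]
[162.  196.8] [372.9 235.7]
```

View pics/c1.png

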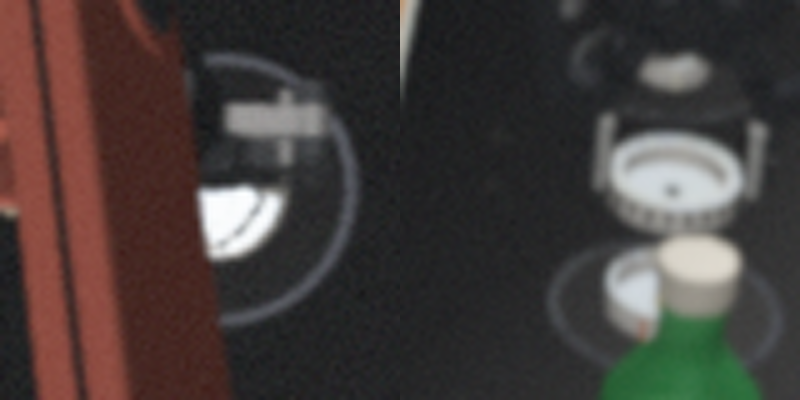

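```bash
python3 - <<'E'
from h import *
p=optics.get_image('top');q=optics.get_image('scene')
for z in(.06,.07,.08,.09,.1): 
    w=world(q,(375,212.5),z); print(w.round(4),proj(p,w), proj(p,w-[.029,0,0]),proj(p,w-[0.0,.029,0]))
cv2.imwrite('pics/c2.png',cv2.resize(p['image'][150:230,130:230],None,fx=8,fy=6,interpolation=cv2.INTER_CUBIC)[:,:,::-1])
E
```

```text
[0.5862 0.2362 0.06  ] [155.9 215.3] [155.9 231.4] [172.2 214.9]
[0.6017 0.2347 0.07  ] [155.5 206.1] [155.5 222.3] [171.9 205.7]
[0.6171 0.2333 0.08  ] [155.1 196.7] [155.1 213.1] [171.6 196.4]
[0.6326 0.2318 0.09  ] [154.7 187.2] [154.6 203.6] [171.3 186.8]
[0.648  0.2303 0.1   ] [154.2 177.4] [154.2 194. ] [171.  177.1]
```

```bash
python3 - <<'E'
from h import *
p=optics.get_image('top');g=p['image'].mean(2).astype(int)
print('cols 156..184'); 
for v in range(176,217): print(v,*g[v,156:184])
E
```

```text
cols 156..184
176 61 56 41 26 28 33 32 34 35 41 37 43 36 40 42 41 40 41 47 69 79 75 67 63 71 73 68 58
177 55 53 38 29 32 29 28 33 40 37 34 45 38 40 41 37 44 42 61 103 117 96 72 63 70 75 66 59
178 54 52 38 34 28 30 34 36 35 39 43 38 38 44 43 41 42 46 64 111 131 107 77 67 75 75 71 63
179 51 48 36 31 27 32 28 42 55 77 83 78 80 82 82 79 80 85 93 122 134 116 90 91 96 103 95 80
180 49 41 34 31 32 29 29 47 91 125 136 139 137 135 135 136 137 138 141 144 144 130 127 125 129 135 127 110
181 46 38 31 31 26 29 25 53 95 135 148 152 153 152 152 152 152 153 152 152 150 148 145 141 140 146 138 119
182 47 36 26 26 29 27 30 53 98 136 153 154 154 152 153 154 156 151 153 155 154 152 148 144 140 148 139 120
183 46 37 31 25 26 30 31 49 97 135 149 154 154 153 153 152 154 155 154 154 152 152 149 143 142 145 139 120
184 48 36 33 27 28 24 29 53 88 124 140 148 147 150 150 150 151 152 150 149 151 151 147 140 143 146 139 120
185 41 40 34 26 26 24 29 41 64 86 107 118 124 133 133 133 133 136 135 135 134 132 129 128 131 135 131 111
186 45 40 35 29 27 25 33 41 45 55 66 70 80 92 98 99 98 100 102 111 111 104 93 91 94 
[... 2206 characters left out ...]
248 247 248 242 227 195 153 103 67 50 43 45 43 45 43 41 41 42 42 41
210 47 46 44 52 105 190 230 236 230 225 220 199 160 119 87 61 45 39 44 35 44 40 42 45 42 37 42 47
211 46 46 48 48 72 123 159 165 156 142 124 109 85 65 47 46 42 43 45 41 44 44 41 40 40 42 43 46
212 50 43 46 48 54 64 75 82 79 72 58 52 46 44 39 44 44 43 45 41 45 38 45 44 42 46 43 53
213 41 44 47 47 48 47 44 48 43 43 47 43 40 43 40 41 43 40 44 39 41 44 39 43 46 46 54 75
214 51 47 51 47 46 46 46 44 40 41 42 35 41 40 38 43 43 44 43 43 42 42 43 45 46 56 72 85
215 45 49 44 47 51 47 45 45 45 42 41 44 42 40 40 39 43 43 43 46 43 41 44 45 53 71 85 81
216 46 45 43 47 48 47 45 43 39 45 41 41 44 40 39 43 40 42 38 37 41 42 50 55 72 85 84 67
```

```bash
cat >> h.py <<'E'
from scipy.optimize import least_squares
def circ(P):
    P=np.array(P,float);r=least_squares(lambda c:np.hypot(P[:,0]-c[0],P[:,1]-c[1])-c[2],[*P.mean(0)-5,15]);return r.x.round(2),np.abs(r.fun).max().round(2)
E
python3 - <<'E'
from h import *
p=optics.get_image('top');q=optics.get_image('scene');g=p['image'].mean(2)
O=[];I=[]
for v in range(198,210):
    r=g[v]; u=182
    while r[u]<145:u-=1
    O.append((u+(r[u]-145)/(r[u]-r[u+1]),v))
    if v<207: 
        a=u-8+np.argmin(r[u-8:u-1]); I.append((a,v))
for u in range(161,168):
    c=g[:,u]; v=215
    while c[v]<145:v-=1
    O.append((u,v+(c[v]-145)/(c[v]-c[v+1])))
print(circ(O),circ(I),I)
# scene: bright ring outline of the held crown
m=(q['image'].min(2)>110); k=np.zeros(m.shape,bool); k[200:228,355:395]=1
n,l,st,ce=cv2.connectedComponentsWithStats((m&k).astype('uint8')); print(st[1:],ce[1:].round(1))
for z in(.06,.07,.08,.09): print(z,world(p,circ(O)[0][:2],z).round(4), 506*.029/(p['R']@[.62,.23,z]+p['t'])[2])
E
```

```text
(array([162.42, 197.23,  13.99]), np.float64(0.17)) (array([154.53, 191.2 ,  18.01]), np.float64(0.31)) [(np.int64(171), 198), (np.int64(171), 199), (np.int64(170), 200), (np.int64(170), 201), (np.int64(169), 202), (np.int64(168), 203), (np.int64(167), 204), (np.int64(166), 205), (np.int64(165), 206)]
[[360 204  32  24 467]
 [391 205   2   3   6]] [[374.8 215.7]
 [391.5 206. ]]
0.06 [0.6187 0.2247 0.06  ] 16.070270422780602
0.07 [0.6173 0.2225 0.07  ] 16.247134879605767
0.08 [0.6159 0.2204 0.08  ] 16.42793569043272
0.09 [0.6145 0.2183 0.09  ] 16.612805747306187
```

The fit shows the crown's edge over the cup: crown at about (.625,.2325) with its top at z .085, against the cup at (.6248,.2336). It is centred and the height offset is constant, so I can lower.

{"method": "step_arm", "body": {
  "moves": [
    [5.2, 0, -0.1, 1, 0, 0, 0],
    [5.2, 0, -0.1, 2, 0, 0, 0],
    [5.2, 0, -0.1, 3, 0, 0, 0],
    [5.2, 0, -0.1, 3.6, 0, 0, 0],
    [5.2, 0, -0.1, 4.0, 0, 0, 0],
    [5.2, 0, -0.1, 4.3, 0, 0, 0],
    [5.2, 0, -0.1, 4.3, 0, 0, 0]
  ]
}}

```text
t: 9.0
position: [0.6254, 0.2328, -0.0041]
ee_rot: [[1.0, 0.001, -0.001], [0.001, -1.0, -0.0], [-0.001, 0.0, -1.0]]
contact_force: [-0.4, -0.3, -0.3]
width: 0.0558
grip_force: 42.8
```

{"method": "step_arm", "body": {
  "moves": [
    [5.2, 0, 0, 0.15, 0, 0, 0],
    [5.2, 0, 0, 0.3, 0, 0, 0]
  ]
}}

```text
t: 9.2
position: [0.6261, 0.2329, -0.0061]
ee_rot: [[1.0, 0.001, 0.001], [0.001, -1.0, 0.0], [0.001, -0.0, -1.0]]
contact_force: [-0.1, 0.3, -0.0]
width: 0.0558
grip_force: 42.8
```

{"method": "step_arm", "body": {
  "moves": [
    [5.2, 0, 0, 0.1, 0, 0, 0],
    [5.2, 0, 0, 0.2, 0, 0, 0],
    [5.2, 0, 0, 0.2, 0, 0, 0]
  ]
}}

```text
t: 9.5
position: [0.6261, 0.2329, -0.0069]
ee_rot: [[1.0, 0.001, 0.001], [0.001, -1.0, 0.0], [0.001, -0.0, -1.0]]
contact_force: [-4.3, -1.6, 9.0]
width: 0.0556
grip_force: 43.6
```

Contact came right at the predicted home height, so I release.

{"method": "step_arm", "body": {
  "moves": [
    [7.2, 0, 0, -0.1, 0, 0, 0],
    [7.2, 0, 0, -0.1, 0, 0, 0],
    [7.6, 0, 0, -0.1, 0, 0, 0],
    [7.6, 0, 0, -3, 0, 0, 0],
    [7.6, 0, 0, -7, 0, 0, 0],
    [7.6, 0, 0, -10, 0, 0, 0],
    [7.6, 0, 0, -10, 0, 0, 0]
  ]
}}

```text
t: 10.2
position: [0.6297, 0.2338, 0.0977]
ee_rot: [[1.0, 0.001, 0.01], [0.001, -1.0, 0.002], [0.01, -0.002, -1.0]]
contact_force: [0.6, -0.2, 0.5]
width: 0.076
grip_force: 0.0
```

```bash
python3 - <<'E'
from h import *
q=optics.get_image('scene');p=optics.get_image('top');s=env.read_state();X=s['position'];print(X)
m=(q['image'].min(2)>110);k=np.zeros(m.shape,bool);k[218:250,350:400]=1
n,l,st,ce=cv2.connectedComponentsWithStats((m&k).astype('uint8'));print(st[1:],ce[1:])
print('expected ring top centre/sides',proj(q,(.6248,.2336,.036)),proj(q,(.6248,.2046,.036)),proj(q,(.6248,.2626,.036)))
d=np.array([.4151,-.2775,.13])-X;print('to cap_large tool cm',(d*[100,-100,-100]).round(2))
E
```

```text
[0.62635706 0.23299964 0.09235825]
[[361 224  27  23 463]] [[373.14686825 233.66522678]]
expected ring top centre/sides [373.5 230.6] [360.4 229.8] [386.6 231.5]
to cap_large tool cm [-21.13  51.05  -3.76]
```

{"method": "step_arm", "body": {
  "moves": [
    [7.7, -21.1, 51.0, -3, 0, 0, 0],
    [7.7, -21.1, 51.0, -3, 0, 0, 0],
    [7.7, -21.1, 51.0, -3, 0, 0, 0],
    [7.7, -21.1, 51.0, -3, 0, 0, 0],
    [7.7, -21.1, 51.0, -3, 0, 0, 0],
    [7.7, -21.1, 51.0, -3, 0, 0, 0],
    [7.7, -21.1, 51.0, -3, 0, 0, 0],
    [7.7, -21.1, 51.0, -3, 0, 0, 0]
  ]
}}

```text
t: 11.1
position: [0.4708, -0.1373, 0.1113]
ee_rot: [[1.0, 0.001, -0.003], [0.001, -1.0, 0.001], [-0.003, -0.001, -1.0]]
contact_force: [0.6, -0.1, 1.4]
width: 0.0767
grip_force: 0.0
```

```bash
python3 - <<'E'
from h import *
p=optics.get_image('top')
for r in (.0265,.029): pass
print(spot(p,(161,195),.036,0))
s=env.read_state();X=s['position'];print(X,((np.array([.4155,-.2775,.03])-X)*[100,-100,-100]).round(2))
E
```

```text
(array([0.6236, 0.2342]), (160.0, 196.5), np.float64(0.0583))
[ 0.46874311 -0.14407455  0.11181415] [-5.32 13.34  8.18]
```

The large crown is home at (.6236,.2342) and measures 58 mm across. Next is the large cap.

{"method": "step_arm", "body": {
  "moves": [
    [7.7, -5.3, 13.3, 0, 0, 0, 0],
    [7.7, -5.3, 13.3, 0, 0, 0, 0],
    [7.7, -5.3, 13.3, 0, 0, 0, 0],
    [7.7, -5.3, 13.3, 4, 0, 0, 0],
    [7.7, -5.3, 13.3, 8, 0, 0, 0],
    [7.7, -5.3, 13.3, 11, 0, 0, 0],
    [7.7, -5.3, 13.3, 12.6, 0, 0, 0],
    [7.7, -5.3, 13.3, 12.6, 0, 0, 0]
  ]
}}

```text
t: 11.95
position: [0.4169, -0.2662, -0.0173]
ee_rot: [[1.0, 0.0, -0.007], [0.0, -1.0, 0.006], [-0.007, -0.006, -1.0]]
contact_force: [0.2, 0.2, 0.2]
width: 0.077
grip_force: 0.0
```

{"method": "step_arm", "body": {
  "moves": [
    [7.7, 0, 0, 0.3, 0, 0, 0],
    [7.7, 0, 0, 0.6, 0, 0, 0],
    [7.7, 0, 0, 0.6, 0, 0, 0]
  ]
}}

```text
t: 12.25
position: [0.4208, -0.2697, -0.0183]
ee_rot: [[1.0, 0.001, 0.001], [0.001, -1.0, -0.001], [0.001, 0.001, -1.0]]
contact_force: [-0.2, 0.6, 0.6]
width: 0.0771
grip_force: 0.0
```

{"method": "step_arm", "body": {
  "moves": [
    [7.7, -0.5, 0.8, -2, 0, 0, 0],
    [7.7, -0.5, 0.8, -2, 0, 0, 0],
    [7.7, -0.5, 0.8, -1, 0, 0, 0],
    [7.7, -0.5, 0.8, 0, 0, 0, 0],
    [7.7, -0.5, 0.8, 0.3, 0, 0, 0],
    [7.7, -0.5, 0.8, 0.3, 0, 0, 0]
  ]
}}

```text
t: 12.85
position: [0.4141, -0.276, -0.0237]
ee_rot: [[1.0, 0.001, -0.003], [0.001, -1.0, 0.002], [-0.003, -0.002, -1.0]]
contact_force: [0.2, 1.0, 0.1]
width: 0.0769
grip_force: 0.0
```

```bash
python3 - <<'E'
from h import *
look('k1',(370,230),(140,130),100)
E
```

```text
12.95 [ 0.41494753 -0.27691587 -0.02255435] 0.0768240175740833 0.0 [-0.42780368  0.15003556  0.64841372]
```

View pics/k1.png

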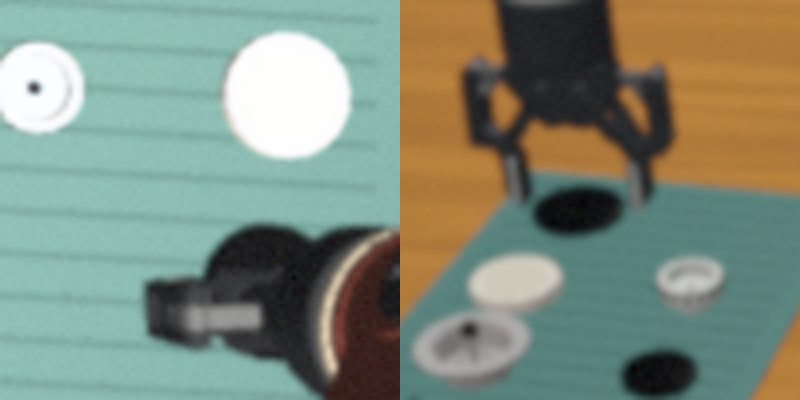

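The fingers straddle the large cap: tips at (518,205) and (640,205) in the crop, cap centre at (578,210). I check the tip height numerically.

```bash
python3 - <<'E'
from h import *
q=optics.get_image('scene')
for z in(.004,.01,.015,.02,.025): print(z,proj(q,(.415,-.277-.042,z)),proj(q,(.415,-.277+.042,z)))
E
```

```text
0.004 [170.7 184.1] [199.7 185.7]
0.01 [170.4 182.3] [199.4 183.8]
0.015 [170.2 180.7] [199.2 182.3]
0.02 [169.9 179.1] [199.  180.7]
0.025 [169.7 177.6] [198.8 179.1]
```

{"method": "step_arm", "body": {
  "moves": [
    [7.7, 0, 0, 0.25, 0, 0, 0],
    [7.7, 0, 0, 0.5, 0, 0, 0],
    [7.0, 0, 0, 0.5, 0, 0, 0],
    [6.0, 0, 0, 0.5, 0, 0, 0],
    [6.0, 0, 0, 0.5, 0, 0, 0],
    [6.0, 0, 0, 0.5, 0, 0, 0],
    [6.0, 0, 0, 0.5, 0, 0, 0]
  ]
}}

```text
t: 13.7
position: [0.4153, -0.2774, -0.0262]
ee_rot: [[1.0, 0.001, -0.0], [0.001, -1.0, 0.0], [-0.0, -0.0, -1.0]]
contact_force: [-2.8, 1.9, 6.0]
width: 0.0611
grip_force: 41.9
```

{"method": "step_arm", "body": {
  "moves": [
    [5.9, 0, 0, -0.5, 0, 0, 0],
    [5.9, 0, 0, -2, 0, 0, 0],
    [5.9, 0, 0, -6, 0, 0, 0],
    [5.9, 5, -10, -10, 0, 0, 0],
    [5.9, 10, -20, -10, 0, 0, 0],
    [5.9, 15, -30, -10, 0, 0, 0],
    [5.9, 18, -40, -10, 0, 0, 0],
    [5.9, 18, -40, -10, 0, 0, 0]
  ]
}}

```text
t: 14.5
position: [0.5205, -0.0525, 0.065]
ee_rot: [[1.0, 0.0, 0.001], [0.0, -1.0, -0.0], [0.001, 0.0, -1.0]]
contact_force: [1.0, -1.4, -1.8]
width: 0.0615
grip_force: 44.2
```

```bash
python3 - <<'E'
from h import *
s=env.read_state();X=s['position'];print(X,s['width'],((np.array([.6242,.234,.03])-X)*[100,-100,-100]).round(2))
E
```

```text
[ 0.52046043 -0.0524996   0.0650479 ] 0.06148480589921703 [ 10.37 -28.65   3.5 ]
```

{"method": "step_arm", "body": {
  "moves": [
    [5.9, 10.4, -28.65, 0, 0, 0, 0],
    [5.9, 10.4, -28.65, 0, 0, 0, 0],
    [5.9, 10.4, -28.65, 0, 0, 0, 0],
    [5.9, 10.4, -28.65, 0, 0, 0, 0],
    [5.9, 10.4, -28.65, 0, 0, 0, 0],
    [5.9, 10.4, -28.65, 0, 0, 0, 0],
    [5.9, 10.4, -28.65, 0, 0, 0, 0],
    [5.9, 10.4, -28.65, 0, 0, 0, 0]
  ]
}}

```text
t: 15.3
position: [0.6233, 0.2339, 0.0639]
ee_rot: [[1.0, 0.003, -0.001], [0.003, -1.0, -0.0], [-0.001, 0.0, -1.0]]
contact_force: [0.7, 0.0, -1.2]
width: 0.0612
grip_force: 44.2
```

{"method": "step_arm", "body": {
  "moves": [
    [5.9, 0, 0, 0, 0, 0, 0],
    [5.9, 0, 0, 0, 0, 0, 0]
  ]
}}

```text
t: 15.5
position: [0.6232, 0.2307, 0.0643]
ee_rot: [[1.0, -0.001, -0.001], [-0.001, -1.0, -0.0], [-0.001, 0.0, -1.0]]
contact_force: [0.6, -0.9, -0.2]
width: 0.0614
grip_force: 44.2
```

```bash
python3 - <<'E'
from h import *
s=env.read_state();X=s['position'];print(X,s['width'],((np.array([.6242,.234,.03])-X)*[100,-100,-100]).round(2))
E
```

```text
[0.62323739 0.23069664 0.06427413] 0.061363755324440515 [ 0.1  -0.33  3.43]
```

{"method": "step_arm", "body": {
  "moves": [
    [5.9, 0.1, -0.33, 2, 0, 0, 0],
    [5.9, 0.1, -0.33, 4, 0, 0, 0],
    [5.9, 0.1, -0.33, 5, 0, 0, 0],
    [5.9, 0.1, -0.33, 5.6, 0, 0, 0],
    [5.9, 0.1, -0.33, 6.0, 0, 0, 0],
    [5.9, 0.1, -0.33, 6.2, 0, 0, 0],
    [5.9, 0.1, -0.33, 6.2, 0, 0, 0]
  ]
}}

```text
t: 16.2
position: [0.625, 0.2355, 0.0029]
ee_rot: [[1.0, 0.0, 0.001], [0.0, -1.0, 0.0], [0.001, -0.0, -1.0]]
contact_force: [0.1, -0.6, -1.6]
width: 0.0615
grip_force: 44.2
```

{"method": "step_arm", "body": {
  "moves": [
    [5.9, 0, 0, 0.1, 0, 0, 0],
    [5.9, 0, 0, 0.2, 0, 0, 0],
    [5.9, 0, 0, 0.2, 0, 0, 0]
  ]
}}

```text
t: 16.5
position: [0.6248, 0.2356, 0.0006]
ee_rot: [[1.0, 0.001, 0.0], [0.001, -1.0, 0.0], [0.0, -0.0, -1.0]]
contact_force: [-0.0, -0.2, -0.7]
width: 0.0615
grip_force: 44.2
```

{"method": "step_arm", "body": {
  "moves": [
    [5.9, 0, 0, 0.1, 0, 0, 0],
    [5.9, 0, 0, 0.15, 0, 0, 0],
    [5.9, 0, 0, 0.15, 0, 0, 0]
  ]
}}

```text
t: 16.8
position: [0.6249, 0.2356, -0.0]
ee_rot: [[1.0, 0.001, 0.0], [0.001, -1.0, -0.0], [0.0, 0.0, -1.0]]
contact_force: [-2.3, -0.7, 4.7]
width: 0.0614
grip_force: 44.8
```

Contact came at the home height. I release, rise, and head for the small crown.

{"method": "step_arm", "body": {
  "moves": [
    [7.4, 0, 0, -0.1, 0, 0, 0],
    [7.4, 0, 0, -0.1, 0, 0, 0],
    [7.6, 0, 0, -0.1, 0, 0, 0],
    [7.6, 0, 0, -3, 0, 0, 0],
    [7.6, 0, 0, -7, 0, 0, 0],
    [7.6, 0, 0, -9, 0, 0, 0],
    [7.6, 0, 0, -9, 0, 0, 0]
  ]
}}

```text
t: 17.5
position: [0.6278, 0.2364, 0.0938]
ee_rot: [[1.0, 0.001, 0.008], [0.001, -1.0, 0.002], [0.008, -0.002, -1.0]]
contact_force: [0.9, -0.2, 0.4]
width: 0.076
grip_force: 0.0
```

{"method": "step_arm", "body": {
  "moves": [
    [6.0, -11, 40.5, 0, 0, 0, 0],
    [6.0, -11, 40.5, 0, 0, 0, 0],
    [6.0, -11, 40.5, 0, 0, 0, 0],
    [6.0, -11, 40.5, 0, 0, 0, 0],
    [6.0, -11, 40.5, 0, 0, 0, 0],
    [6.0, -11, 40.5, 0, 0, 0, 0],
    [6.0, -11, 40.5, 0, 0, 0, 0],
    [6.0, -11, 40.5, 0, 0, 0, 0]
  ]
}}

```text
t: 18.3
position: [0.5184, -0.152, 0.0877]
ee_rot: [[1.0, 0.001, -0.001], [0.001, -1.0, 0.001], [-0.001, -0.001, -1.0]]
contact_force: [1.9, 0.2, 0.9]
width: 0.0601
grip_force: 0.0
```

```bash
python3 - <<'E'
from h import *
s=env.read_state();X=s['position'];print(X,s['width'],((np.array([.5123,-.1705,.03])-X)*[100,-100,-100]).round(2))
q=optics.get_image('scene');p=optics.get_image('top')
a=p['image'][160:230,130:200];b=q['image'][200:270,340:410]
f=lambda im:cv2.resize(im,(400,400),interpolation=cv2.INTER_CUBIC)
cv2.imwrite('pics/h1.png',np.hstack([f(a),f(b)])[:,:,::-1])
E
```

```text
[ 0.51839453 -0.15195959  0.08765655] 0.06014410206426727 [-0.61  1.85  5.77]
```

View pics/h1.png

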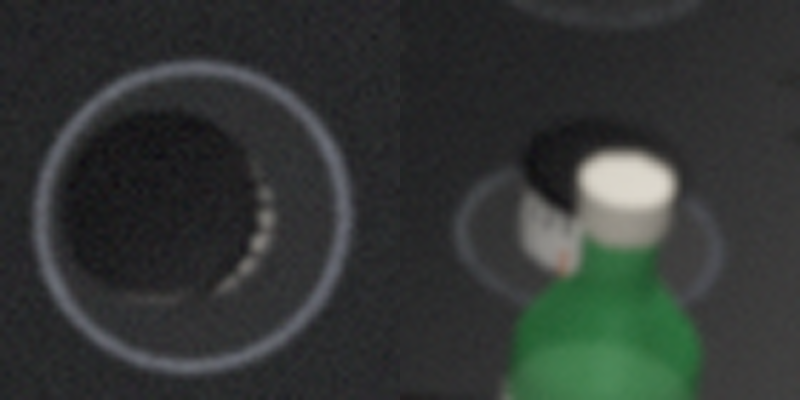

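The large stack is seated: the cap's centre is at top-view (158,196), with the crown's edge showing evenly at its lower right, as parallax should give. Now the small crown.

{"method": "step_arm", "body": {
  "moves": [
    [6.0, -0.6, 1.85, 0, 0, 0, 0],
    [6.0, -0.6, 1.85, 0, 0, 0, 0],
    [6.0, -0.6, 1.85, 4, 0, 0, 0],
    [6.0, -0.6, 1.85, 7, 0, 0, 0],
    [6.0, -0.6, 1.85, 9, 0, 0, 0],
    [6.0, -0.6, 1.85, 9, 0, 0, 0],
    [6.0, -0.6, 1.85, 9, 0, 0, 0]
  ]
}}

```text
t: 19.1
position: [0.5139, -0.1678, -0.0014]
ee_rot: [[1.0, 0.001, -0.001], [0.001, -1.0, 0.001], [-0.001, -0.001, -1.0]]
contact_force: [0.2, -0.4, 1.0]
width: 0.0598
grip_force: 0.0
```

```bash
python3 - <<'E'
from h import *
s=env.read_state();X=s['position'];print(X,s['width'],((np.array([.5123,-.1705,-.014])-X)*[100,-100,-100]).round(2))
p=optics.get_image('top');print(world(p,(158,195.9),.0445))
E
```

```text
[ 0.51387544 -0.16784645 -0.00143848] 0.059756101638028865 [-0.16  0.27  1.26]
[0.62351528 0.23602812 0.0445    ]
```

{"method": "step_arm", "body": {
  "moves": [
    [6.0, -0.15, 0.27, 0, 0, 0, 0],
    [6.0, -0.15, 0.27, 0.6, 0, 0, 0],
    [6.0, -0.15, 0.27, 1.25, 0, 0, 0],
    [6.0, -0.15, 0.27, 1.25, 0, 0, 0],
    [3.8, -0.15, 0.27, 1.25, 0, 0, 0],
    [3.8, -0.15, 0.27, 1.25, 0, 0, 0],
    [3.8, -0.15, 0.27, 1.25, 0, 0, 0],
    [3.8, -0.15, 0.27, 1.25, 0, 0, 0]
  ]
}}

```text
t: 19.95
position: [0.5129, -0.1719, -0.0132]
ee_rot: [[1.0, 0.001, 0.001], [0.001, -1.0, -0.0], [0.001, 0.0, -1.0]]
contact_force: [-0.3, 0.1, 3.2]
width: 0.04
grip_force: 40.5
```

{"method": "step_arm", "body": {
  "moves": [
    [3.8, 0, 0, 0, 0, 0, 0],
    [3.7, 0, 0, -0.5, 0, 0, 0],
    [3.7, 0, 0, -2, 0, 0, 0],
    [3.7, 0, 0, -5, 0, 0, 0],
    [3.7, 0, 0, -8, 0, 0, 0],
    [3.7, 0, 0, -8, 0, 0, 0]
  ]
}}

```text
t: 20.55
position: [0.5162, -0.1736, 0.0724]
ee_rot: [[1.0, 0.001, 0.008], [0.001, -1.0, -0.004], [0.008, 0.004, -1.0]]
contact_force: [0.8, -0.4, -0.2]
width: 0.0396
grip_force: 40.4
```

{"method": "step_arm", "body": {
  "moves": [
    [3.7, -10.1, -41.5, 0, 0, 0, 0],
    [3.7, -10.1, -41.5, 0, 0, 0, 0],
    [3.7, -10.1, -41.5, 0, 0, 0, 0],
    [3.7, -10.1, -41.5, 0, 0, 0, 0],
    [3.7, -10.1, -41.5, 0, 0, 0, 0],
    [3.7, -10.1, -41.5, 0, 0, 0, 0],
    [3.7, -10.1, -41.5, 0, 0, 0, 0],
    [3.7, -10.1, -41.5, 0, 0, 0, 0]
  ]
}}

```text
t: 21.35
position: [0.4168, 0.2187, 0.0669]
ee_rot: [[1.0, 0.0, 0.001], [0.0, -1.0, 0.0], [0.001, -0.0, -1.0]]
contact_force: [0.8, 0.2, -0.2]
width: 0.0398
grip_force: 40.5
```

{"method": "step_arm", "body": {
  "moves": [
    [3.7, 0, 0, 0, 0, 0, 0],
    [3.7, 0, 0, 0, 0, 0, 0]
  ]
}}

```text
t: 21.55
position: [0.4171, 0.2177, 0.0666]
ee_rot: [[1.0, 0.004, 0.0], [0.004, -1.0, -0.0], [0.0, 0.0, -1.0]]
contact_force: [0.8, 0.2, 0.1]
width: 0.0399
grip_force: 40.6
```

```bash
python3 - <<'E'
from h import *
s=env.read_state();X=s['position'];print(X,s['width'],((np.array([.412,.2437,.03])-X)*[100,-100,-100]).round(2))
E
```

```text
[0.4170877  0.21773095 0.06655661] 0.03988906403588828 [-0.51 -2.6   3.66]
```

{"method": "step_arm", "body": {
  "moves": [
    [3.7, -0.5, -2.6, 0, 0, 0, 0],
    [3.7, -0.5, -2.6, 1, 0, 0, 0],
    [3.7, -0.5, -2.6, 2, 0, 0, 0],
    [3.7, -0.5, -2.6, 3.2, 0, 0, 0],
    [3.7, -0.5, -2.6, 3.2, 0, 0, 0],
    [3.7, -0.5, -2.6, 3.2, 0, 0, 0]
  ]
}}

```text
t: 22.15
position: [0.4123, 0.2418, 0.0336]
ee_rot: [[1.0, -0.001, -0.002], [-0.001, -1.0, -0.001], [-0.002, 0.001, -1.0]]
contact_force: [0.2, -0.5, 0.4]
width: 0.0397
grip_force: 40.6
```

```bash
python3 - <<'E'
from h import *
p,q=optics.get_image('top'),optics.get_image('scene')
s=env.read_state();X=s['position'];print(X,s['width'],((np.array([.412,.2437,-.003])-X)*[100,-100,-100]).round(2))
m=(q['image'].min(2)>120);k=np.zeros(m.shape,bool);k[160:200,355:395]=1
n,l,st,ce=cv2.connectedComponentsWithStats((m&k).astype('uint8'));print(st[1:],ce[1:].round(1))
o=X[2]+.0172; print('expect ring top',proj(q,(.411,.2437,o+.024)),'cup',proj(q,(.411,.2437,.022)))
E
```

```text
[0.41308098 0.24250266 0.03460703] 0.03996451669063497 [-0.11 -0.12  3.76]
[[355 161   7  13  73]
 [390 164   5  13  51]
 [368 168  17  13 155]
 [367 186  15  11 136]] [[357.5 167.3]
 [392.4 169.9]
 [375.9 173. ]
 [374.1 190.6]]
expect ring top [376.1 170.7] cup [374.1 188.6]
```

The held crown lines up with the cup to under a pixel, so I lower it.

{"method": "step_arm", "body": {
  "moves": [
    [3.7, -0.1, -0.12, 1, 0, 0, 0],
    [3.7, -0.1, -0.12, 2, 0, 0, 0],
    [3.7, -0.1, -0.12, 2.8, 0, 0, 0],
    [3.7, -0.1, -0.12, 3.4, 0, 0, 0],
    [3.7, -0.1, -0.12, 3.7, 0, 0, 0],
    [3.7, -0.1, -0.12, 3.7, 0, 0, 0]
  ]
}}

```text
t: 22.85
position: [0.4112, 0.2439, -0.0032]
ee_rot: [[1.0, 0.001, -0.001], [0.001, -1.0, -0.0], [-0.001, 0.0, -1.0]]
contact_force: [0.2, -0.9, -0.3]
width: 0.0399
grip_force: 40.6
```

{"method": "step_arm", "body": {
  "moves": [
    [3.7, 0, 0, 0.1, 0, 0, 0],
    [3.7, 0, 0, 0.2, 0, 0, 0],
    [3.7, 0, 0, 0.2, 0, 0, 0]
  ]
}}

```text
t: 23.15
position: [0.4119, 0.2441, -0.0044]
ee_rot: [[1.0, 0.001, 0.0], [0.001, -1.0, 0.0], [0.0, -0.0, -1.0]]
contact_force: [-0.5, -0.0, -0.5]
width: 0.0402
grip_force: 40.6
```

{"method": "step_arm", "body": {
  "moves": [
    [3.7, 0, 0, 0.1, 0, 0, 0],
    [3.7, 0, 0, 0.15, 0, 0, 0],
    [3.7, 0, 0, 0.15, 0, 0, 0]
  ]
}}

```text
t: 23.45
position: [0.4121, 0.2442, -0.0053]
ee_rot: [[1.0, 0.001, 0.0], [0.001, -1.0, 0.0], [0.0, -0.0, -1.0]]
contact_force: [-1.7, -1.0, 6.0]
width: 0.0397
grip_force: 41.2
```

{"method": "step_arm", "body": {
  "moves": [
    [5.5, 0, 0, -0.1, 0, 0, 0],
    [5.5, 0, 0, -0.1, 0, 0, 0],
    [6.0, 0, 0, -0.1, 0, 0, 0],
    [6.5, 0, 0, -3, 0, 0, 0],
    [6.5, 0, 0, -7, 0, 0, 0],
    [6.5, 0, 0, -9, 0, 0, 0],
    [6.5, 0, 0, -9, 0, 0, 0]
  ]
}}

```text
t: 24.15
position: [0.4145, 0.2452, 0.0875]
ee_rot: [[1.0, 0.001, 0.007], [0.001, -1.0, 0.003], [0.007, -0.003, -1.0]]
contact_force: [0.1, 0.9, 0.2]
width: 0.0654
grip_force: 0.0
```

{"method": "step_arm", "body": {
  "moves": [
    [6.5, 19.3, 41.1, 0, 0, 0, 0],
    [6.5, 19.3, 41.1, 0, 0, 0, 0],
    [6.5, 19.3, 41.1, 0, 0, 0, 0],
    [6.5, 19.3, 41.1, 0, 0, 0, 0],
    [6.5, 19.3, 41.1, 0, 0, 0, 0],
    [6.5, 19.3, 41.1, 0, 0, 0, 0],
    [6.5, 19.3, 41.1, 0, 0, 0, 0],
    [6.5, 19.3, 41.1, 0, 0, 0, 0]
  ]
}}

```text
t: 24.95
position: [0.5815, -0.1197, 0.0821]
ee_rot: [[1.0, 0.0, -0.002], [0.0, -1.0, 0.001], [-0.002, -0.001, -1.0]]
contact_force: [1.4, 0.3, -0.2]
width: 0.0649
grip_force: 0.0
```

```bash
python3 - <<'E'
from h import *
s=env.read_state();X=s['position'];print(X,s['width'],((np.array([.6053,-.1672,-.0])-X)*[100,-100,-100]).round(2))
p=optics.get_image('top');print(spot(p,(155,312),.036,0))
E
```

```text
[ 0.58153912 -0.11969224  0.08213759] 0.06493370315305162 [2.38 4.75 8.21]
(array([0.4123, 0.2448]), (153.9, 312.5), np.float64(0.0435))
```

The small crown is home at (.4123,.2448). Now the small black cap.

{"method": "step_arm", "body": {
  "moves": [
    [6.5, 2.4, 4.75, 0, 0, 0, 0],
    [6.5, 2.4, 4.75, 0, 0, 0, 0],
    [6.5, 2.4, 4.75, 4, 0, 0, 0],
    [6.5, 2.4, 4.75, 7, 0, 0, 0],
    [6.5, 2.4, 4.75, 8.5, 0, 0, 0],
    [6.5, 2.4, 4.75, 8.5, 0, 0, 0],
    [6.5, 2.4, 4.75, 8.5, 0, 0, 0]
  ]
}}

```text
t: 25.7
position: [0.6062, -0.1651, -0.0006]
ee_rot: [[1.0, 0.001, 0.0], [0.001, -1.0, -0.0], [0.0, 0.0, -1.0]]
contact_force: [0.9, -0.7, -0.1]
width: 0.0648
grip_force: 0.0
```

```bash
python3 - <<'E'
from h import *
s=env.read_state();X=s['position'];print(X,s['width'],((np.array([.6053,-.1672,-.0225])-X)*[100,-100,-100]).round(2))
E
```

```text
[ 0.60621894 -0.16506553 -0.00062666] 0.06482692936413398 [-0.09  0.21  2.19]
```

{"method": "step_arm", "body": {
  "moves": [
    [6.5, -0.1, 0.2, 0.5, 0, 0, 0],
    [6.5, -0.1, 0.2, 1.2, 0, 0, 0],
    [6.5, -0.1, 0.2, 2.2, 0, 0, 0],
    [6.5, -0.1, 0.2, 2.2, 0, 0, 0],
    [4.3, -0.1, 0.2, 2.2, 0, 0, 0],
    [4.3, -0.1, 0.2, 2.2, 0, 0, 0],
    [4.3, -0.1, 0.2, 2.2, 0, 0, 0],
    [4.3, -0.1, 0.2, 2.2, 0, 0, 0]
  ]
}}

```text
t: 26.5
position: [0.6051, -0.1675, -0.0228]
ee_rot: [[1.0, 0.001, 0.0], [0.001, -1.0, -0.0], [0.0, 0.0, -1.0]]
contact_force: [0.1, -0.2, 0.7]
width: 0.0445
grip_force: 40.9
```

{"method": "step_arm", "body": {
  "moves": [
    [4.3, 0, 0, 0, 0, 0, 0],
    [4.3, 0, 0, 0, 0, 0, 0]
  ]
}}

```text
t: 26.7
position: [0.6052, -0.1675, -0.0228]
ee_rot: [[1.0, 0.001, 0.0], [0.001, -1.0, -0.0], [0.0, 0.0, -1.0]]
contact_force: [0.1, 0.4, 0.1]
width: 0.0448
grip_force: 40.9
```

{"method": "step_arm", "body": {
  "moves": [
    [4.1, 0, 0, -0.5, 0, 0, 0],
    [4.1, 0, 0, -2, 0, 0, 0],
    [4.1, 0, 0, -6, 0, 0, 0],
    [4.1, -3, -6, -10, 0, 0, 0],
    [4.1, -10, -20, -10, 0, 0, 0],
    [4.1, -10, -20, -10, 0, 0, 0],
    [4.1, -19.3, -41.2, -10, 0, 0, 0],
    [4.1, -19.3, -41.2, -10, 0, 0, 0]
  ]
}}

```text
t: 27.5
position: [0.4993, 0.0526, 0.0743]
ee_rot: [[1.0, -0.0, 0.002], [-0.0, -1.0, 0.0], [0.002, -0.0, -1.0]]
contact_force: [0.7, 1.3, -0.1]
width: 0.0443
grip_force: 41.1
```

```bash
python3 - <<'E'
from h import *
s=env.read_state();X=s['position'];print(X,s['width'],((np.array([.412,.2445,.04])-X)*[100,-100,-100]).round(2))
E
```

```text
[0.49928394 0.05255953 0.07425191] 0.04428874675849995 [ -8.73 -19.19   3.43]
```

{"method": "step_arm", "body": {
  "moves": [
    [4.1, -8.7, -19.2, 0, 0, 0, 0],
    [4.1, -8.7, -19.2, 0, 0, 0, 0],
    [4.1, -8.7, -19.2, 0, 0, 0, 0],
    [4.1, -8.7, -19.2, 0, 0, 0, 0],
    [4.1, -8.7, -19.2, 0, 0, 0, 0],
    [4.1, -8.7, -19.2, 2, 0, 0, 0],
    [4.1, -8.7, -19.2, 3.4, 0, 0, 0],
    [4.1, -8.7, -19.2, 3.4, 0, 0, 0]
  ]
}}

```text
t: 28.3
position: [0.4111, 0.2418, 0.0368]
ee_rot: [[1.0, 0.0, -0.004], [0.0, -1.0, -0.002], [-0.004, 0.002, -1.0]]
contact_force: [-1.0, -0.3, -1.7]
width: 0.0445
grip_force: 41.2
```

{"method": "step_arm", "body": {
  "moves": [
    [4.1, 0, 0, 0, 0, 0, 0],
    [4.1, 0, 0, 0, 0, 0, 0]
  ]
}}

```text
t: 28.5
position: [0.4134, 0.2427, 0.0392]
ee_rot: [[1.0, -0.001, 0.001], [-0.001, -1.0, 0.0], [0.001, -0.0, -1.0]]
contact_force: [-0.2, 1.1, -0.7]
width: 0.0447
grip_force: 41.2
```

```bash
python3 - <<'E'
from h import *
s=env.read_state();X=s['position'];print(X,s['width'],((np.array([.412,.2445,.006])-X)*[100,-100,-100]).round(2))
E
```

```text
[0.41344596 0.24267147 0.03924416] 0.044717239702358046 [-0.14 -0.18  3.32]
```

{"method": "step_arm", "body": {
  "moves": [
    [4.1, -0.1, -0.18, 1, 0, 0, 0],
    [4.1, -0.1, -0.18, 2, 0, 0, 0],
    [4.1, -0.1, -0.18, 2.8, 0, 0, 0],
    [4.1, -0.1, -0.18, 3.2, 0, 0, 0],
    [4.1, -0.1, -0.18, 3.4, 0, 0, 0],
    [4.1, -0.1, -0.18, 3.4, 0, 0, 0]
  ]
}}

```text
t: 29.1
position: [0.4113, 0.2448, 0.0041]
ee_rot: [[1.0, 0.001, -0.001], [0.001, -1.0, -0.0], [-0.001, 0.0, -1.0]]
contact_force: [-0.4, 0.7, 0.1]
width: 0.0445
grip_force: 41.2
```

{"method": "step_arm", "body": {
  "moves": [
    [4.1, 0, 0, 0.1, 0, 0, 0],
    [4.1, 0, 0, 0.2, 0, 0, 0],
    [4.1, 0, 0, 0.2, 0, 0, 0]
  ]
}}

```text
t: 29.4
position: [0.412, 0.2451, 0.0031]
ee_rot: [[1.0, 0.001, 0.001], [0.001, -1.0, 0.0], [0.001, -0.0, -1.0]]
contact_force: [-1.0, -0.4, 2.6]
width: 0.0443
grip_force: 41.5
```

Contact came at the predicted home height (.0031). I release, rise and clear the view.

{"method": "step_arm", "body": {
  "moves": [
    [6.0, 0, 0, -0.05, 0, 0, 0],
    [6.0, 0, 0, -0.05, 0, 0, 0],
    [6.5, 0, 0, -0.05, 0, 0, 0],
    [6.5, 0, 0, -3, 0, 0, 0],
    [6.5, 0, 0, -7, 0, 0, 0],
    [6.5, 0, 0, -11, 0, 0, 0],
    [6.5, 0, 0, -11, 0, 0, 0]
  ]
}}

```text
t: 30.1
position: [0.4159, 0.2466, 0.1188]
ee_rot: [[1.0, 0.001, 0.01], [0.001, -1.0, 0.004], [0.01, -0.004, -1.0]]
contact_force: [1.1, 0.8, 0.4]
width: 0.0648
grip_force: 0.0
```

{"method": "step_arm", "body": {
  "moves": [
    [6.5, 5, 30, -3, 0, 0, 0],
    [6.5, 5, 30, -3, 0, 0, 0],
    [6.5, 5, 30, -3, 0, 0, 0],
    [6.5, 5, 30, -3, 0, 0, 0],
    [6.5, 5, 30, -3, 0, 0, 0],
    [6.5, 5, 30, -3, 0, 0, 0],
    [6.5, 5, 30, -3, 0, 0, 0],
    [6.5, 5, 30, -3, 0, 0, 0]
  ]
}}

```text
t: 30.9
position: [0.4616, -0.0563, 0.1422]
ee_rot: [[1.0, -0.003, -0.0], [-0.003, -1.0, 0.0], [-0.0, -0.0, -1.0]]
contact_force: [-0.2, 0.0, -0.5]
width: 0.0654
grip_force: 0.0
```

```bash
python3 - <<'E'
from h import *
p,q=optics.get_image('top'),optics.get_image('scene')
f=lambda im:cv2.resize(im,(400,400),interpolation=cv2.INTER_CUBIC)
cv2.imwrite('pics/end.png',np.hstack([f(p['image'][270:350,115:195]),f(q['image'][160:240,330:410])])[:,:,::-1])
E
```

```text
(no output)
```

View pics/end.png

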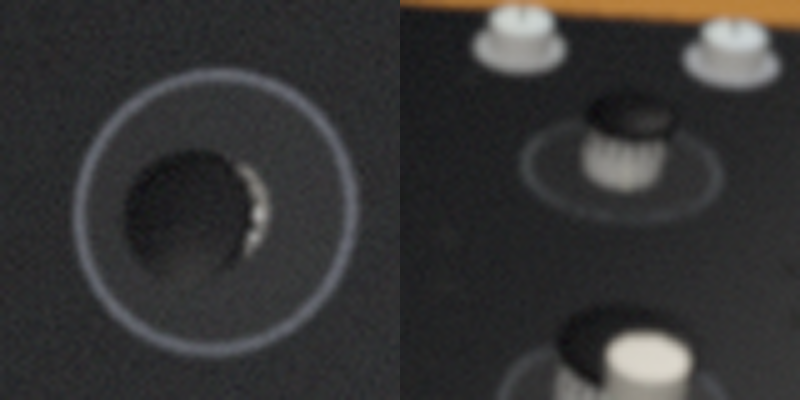

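The small burner is stacked level: cap centre at crop (188,212) in the top view and (632,115) in the scene view. The large cap also lies level. I am handing the job in.

```bash
python3 -c "
from station import env
print(env.job_done())"
```

```text
the job is handed in; nothing more can be done
None
```

Both burners are back together: each crown sits in the cup of its size with its cap on top, level and released. The jar lid, strainer and coloured look-alikes were left alone. I handed the job in at about 31 s, with no verdict returned.

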